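# Tighten the brass lens ring with the pin wrench

## Task

Take the two-pin wrench with the red grip from its rest, set both pins into the two pockets of the brass-coloured ring on its lamp head, and turn the ring clockwise (seen from above) fully home to its stop, where the red lines on ring and housing meet. Leave the wrench standing in the ring with both pins fully in, and let go. The silver ring on the other lamp head is already tight: leave it so.

Things in the scene. Friction and masses are not known exactly. Their poses are not given: they have to be found in the camera images.
- wrench: Pin wrench: steel bar 104 (y) x 28 (x) x 12 mm; upright red grip 20 (x) x 56 mm (y) on its middle, top 74 mm above the bar's underside. Two pins, 9 mm thick, reach 10 mm below the bar at y = +-40 mm. Origin: centre of the bar's underside, z up; a half turn is the same. It starts on a fixed grey rest, bar 26 mm above the bench, and lifts straight up. 200 g; pinch the grip across x.
- brass_ring_top (a point): Centre of the brass ring's flat top, 56 mm above the bench; a seated wrench's origin lies here. Ring 120 mm across; black pockets centred at y = +-40 mm, 24 (y) x 26 (x) mm, 12 mm deep; frame turns with the ring, z up. Pale round lens in the middle, red line on the -x side. White fixed lamp head, foot 148 mm; its collar, 2 mm below the ring's top, has the other red line.
- brass_ring (a joint): Turn of the brass ring about the vertical (rad), growing clockwise from above: 0 to 0.15 at the start, 0.9 = home against a hard stop (red lines meet). Dry friction about 0.12 N m; it stays where it is left.
- silver_ring (a joint): Turn of the silver-coloured ring in the other, otherwise identical lamp head, same sense; it starts and must remain at its stop, 0.9.

How it is judged (in metres and radians):
On the way, in this order (a step that is already met when the one before it is completed fails the run):
1. both pins of the wrench are in the pockets of the brass ring before it has been turned (less than about 0.4 rad) (z of wrench in the frame of brass_ring_top below 0.0035 m and horizontal distance between wrench and brass_ring_top below 0.016 m and angle between the y axis of wrench and the y axis of brass_ring_top, either way round below 0.35 rad and angle between wrench's own z axis and vertical below 0.105 rad and value of joint brass_ring below 0.4 rad), for 0.2 s.
2. the brass ring is home (within 10 degrees of its stop) with both pins still in the pockets (z of wrench in the frame of brass_ring_top below 0.0035 m and horizontal distance between wrench and brass_ring_top below 0.016 m and angle between the y axis of wrench and the y axis of brass_ring_top, either way round below 0.35 rad and angle between wrench's own z axis and vertical below 0.105 rad and value of joint brass_ring above 0.73 rad), for 0.2 s.
At the end, for the whole second after the job is handed in: Brass ring within 10 degrees of its stop; wrench at rest, upright within 6 degrees, both pins in: underside at most 3.5 mm above the ring's top, centre within 16 mm of the ring's, bar within 20 degrees of the pocket line; silver ring within 10 degrees of its stop (all of step 2 and value of joint silver_ring above 0.73 rad and linear speed of wrench below 0.02 m/s); the robot touches nothing.
It fails at once if the silver ring is turned back by more than 10 degrees (value of joint silver_ring below 0.73 rad).
It also fails if it takes over 38 s, if anything falls off the work surface, if the arm or the gripper's body presses on something with over 40 N, if the wrist force passes 120 N, or if a joint passes its speed limit or range.

## Robot

A 7-joint arm with a two-finger parallel gripper is mounted at the origin on a cart in front of the work surface, level with it; the furniture and walls round the work are solid. World frame = base frame: x ahead of the robot, y to its left, z up, the work surface at z = 0. Lengths are in m, angles in degrees, forces in N, time in s.
With the tool pointing down it reaches from about 0.4 to 0.875 m from the base axis. Payload 6.5 kg.
Tool frame: the origin (TCP) lies on the centre line of the jaws, within the pads' length; the fingertips stand 17 mm ahead of it and the grasp point (between the pads) lies 2 mm behind it (r.tcp_to_tips is the distance from the TCP to the fingertips, in m); z points along the fingers, y is the line along which they close (so a half turn about z gives the same grasp; the last joint's range is limited). The gripper opens to 88 mm and grips with 3 to 60 N. Pads are 18 mm wide; open, the fingers measure 123 mm over their backs; the gripper's body (75 mm by 187 mm) begins 45 mm behind the grasp point.
Start: joints at [-66.99, 30.733, -0.252, 88.115, 0.149, 61.152, -4.079], TCP at [0.293, 0.58, 0.256] pointing down, gripper open.
Joint ranges: [-154.64, 154.64], [-21.42, 123.67], [-72.66, 72.17], [13.99, 137.28], [-74.86, 254.86], [10.95, 109.41], [-158.01, 158.01]. Speed limits (degrees/s): [136.94, 136.94, 180, 180, 180, 180, 180].

## Interface

Orientations are given as a 3x3 rotation matrix whose columns are the frame's x, y, z axes.
In Python, from rig import r gives the robot as it stands.
- The arm moves only by the tool play_rows, never from a script. Its argument "targets" is a list of rows, each a list of 7 numbers: the finger opening in m, from 0 to 0.0881, then the shift along the tool's x, y, z in m, then the turn, a rotation vector about the tool's x, y, z in degrees. In form: [[fingers, x, y, z, wx, wy, wz], ...]. A call has exactly 8 rows; each row is the pose to reach, as a shift and turn from the pose commanded when the call began, along the tool's axes at that moment; what a row does not reach only later rows make up. A row lasts 1/8 s, in which the tool goes at most 62.5 mm and 10.7 degrees, less where a joint would pass 70% of its speed; a pose out of reach is approached as far as the arm can. A call with a gripper value outside its range is refused whole. The fingers move at their own pace and stop on an object; "grip_force" is the grip in N (left out, the last holds). Time passes only in rows, so rows that repeat a pose let the fingers close, or fill a call up. It gives the time, the measured TCP pose, the force, the opening and the grip force at its end, in the units of the state.
- r.state(): the state, without advancing time (a new reading comes with each control period).
- r.get_image(name): name is "scene" or "side" or "wrist"; returns a dict with "color" (384x512x3 uint8, red, green, blue), "depth" (384x512 float32, m along the optical axis (not along the pixel's ray), 0 where there is no reading), "fx", "fy", "cx", "cy" (pixels), "xyz" and "orientation" of the camera in the world; the wrist camera has in their place "tool_from_camera" (4x4, takes a point from camera to tool coordinates, whose origin is the TCP and whose axes are the flange's). Camera axes: x right, y down, z forward; pixel columns grow to the right and rows downward; lengths in m; the calibration is good to about 2 mm. A picture is of the moment at which its call begins: read the wrist's pose just before it.
- r.job_done(): hands the job in; it is judged then, once.
Trained networks look in a picture, given as the dict that the camera call returned (one of the last four; its "shot" number tells which), for a name from the list of things; names that differ only in an ending like _2 or _b are one class to them, and where a whole thing is asked for, a point or a joint stands for the part that bears it (a point fixed in the world has none). Each returns a list of dicts, best first, with "confidence" (0 to 1); they miss things now and then, are a little off and sometimes report something else, mostly with a low value. They report only what shows in the picture. A call takes as long as a camera call.
- r.cut_out(picture, name): "mask" (384x512 bool, what is visible of it).
- r.tip_of(picture, name): "at" ([x, y, z] in m, in world coordinates, good to about 4 mm: a listed point, or the origin of a listed thing).
The state is a dict: "clock": time; "joint_pos": joint angles; "dq": joint speeds; "tau": joint torques, N m; "position": TCP position; "eef_rot": TCP orientation; "force": force on the tool from outside, world axes, zero at the start; "torque": the same for the moment, N m; "grip_width": opening from 0.0 (shut) to 1.0 (fully open); "grasp_force": force on a finger pad.
Only numpy, scipy, OpenCV 4.12 (cv2) and the standard library are available. Lean on these libraries where they do the work, as an engineer would, in place of code of your own. Each camera call takes 0.05 s, during which the arm holds its last target. There are 200 camera calls.

## Working session

There is one attempt and no reset: what is moved stays moved. The work goes in short steps, Python scripts to look and compute and a tool call to move; the robot and the scene stay as the last step left them, time stands still between calls to the robot, and variables do not carry over. Pictures are saved under pics/ and viewed, at most 10 in all, crops included, and the job is handed in when it is done.

Besides the shell and the picture viewer there is one more tool, called after "Emit:" by a JSON object that holds its "api" and its "payload", one argument or row to a line. play_rows: Moves the arm, as the interface text tells. Its arguments: {"type":"object","properties":{"targets":{"type":"array","items":{"type":"array","items":{"type":"number"}}},"grip_force":{"type":"number"}},"required":["targets"]}

```bash
mkdir -p pics; cat > h.py <<'E'
import numpy as np, cv2
from rig import r
def cloud(p):
    d=p["depth"];v,u=np.mgrid[:d.shape[0],:d.shape[1]]
    c=np.stack([(u-p["cx"])/p["fx"]*d,(v-p["cy"])/p["fy"]*d,d],-1)
    if "tool_from_camera" in p:
        T=np.array(p["tool_from_camera"]);c=c@T[:3,:3].T+T[:3,3]
        s=p["st"];return c@np.array(s["eef_rot"]).T+np.array(s["position"])
    return c@np.array(p["orientation"]).T+np.array(p["xyz"])
def shot(n):
    s=r.state();p=r.get_image(n);p["st"]=s;return p
E
python3 - <<'E'
from h import *
s=r.state();print(s["clock"],s["position"],np.round(s["eef_rot"],3).tolist())
ims=[]
for n in("scene","side"):
    p=shot(n);ims.append(p["color"][:,:,::-1]);X=cloud(p)
    for k in("wrench","brass_ring_top"):
        print(n,k,[(np.round(d["at"],4).tolist(),round(d["confidence"],2)) for d in r.tip_of(p,k)])
    for k in("wrench","brass_ring","silver_ring"):
        for d in r.cut_out(p,k)[:2]:
            m=d["mask"]&(p["depth"]>0);q=X[m];v,u=np.nonzero(m)
            print(n,k,round(d["confidence"],2),m.sum(),"px",u.mean().round(),v.mean().round(),np.median(q,0).round(3),q[:,2].max().round(3))
cv2.imwrite("pics/a.png",cv2.resize(np.vstack(ims),(400*1,600)) if 0 else cv2.resize(np.hstack(ims),(800,300)))
cv2.imwrite("pics/scene.png",ims[0]);cv2.imwrite("pics/side.png",ims[1])
E
```

```text
0.0 [0.29285066 0.57963697 0.25486166] [[-0.893, 0.451, -0.001], [0.451, 0.893, -0.002], [-0.0, -0.002, -1.0]]
scene wrench [([0.4675, 0.309, 0.0282], 0.74)]
scene brass_ring_top [([0.4907, -0.3813, 0.0556], 0.95)]
scene wrench 0.97 449 px 164.0 172.0 [0.46  0.304 0.055] 0.103
scene brass_ring 0.92 1073 px 359.0 242.0 [ 0.483 -0.381  0.055] 0.061
scene silver_ring 0.87 800 px 289.0 206.0 [ 0.525 -0.144  0.055] 0.06
side wrench [([0.4654, 0.3088, 0.0261], 0.54)]
side brass_ring_top [([0.4874, -0.382, 0.0527], 0.85)]
side wrench 0.74 353 px 215.0 138.0 [0.467 0.295 0.06 ] 0.105
side brass_ring 0.71 1673 px 315.0 289.0 [ 0.489 -0.385  0.058] 0.064
side silver_ring 0.81 1035 px 287.0 218.0 [ 0.53  -0.149  0.058] 0.063
```

View pics/scene.png

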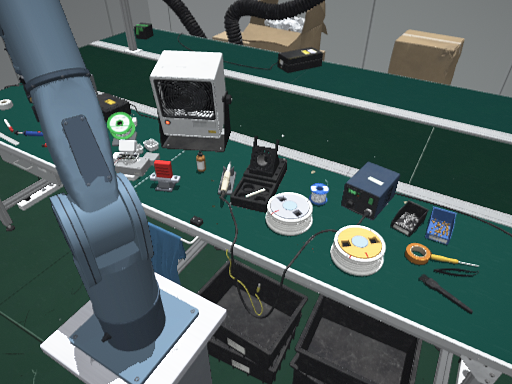

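View pics/side.png

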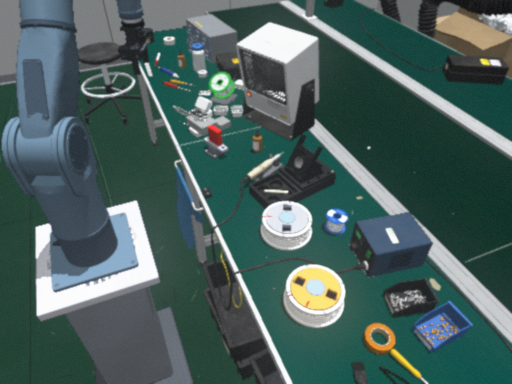

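The scene view shows the wrench at (164,172), the silver head at (289,206) and the brass head at (359,242). The side view agrees, with them at (215,138), (287,224) and (315,292). Next I'll get the yaw angles.

```bash
python3 - <<'E'
from h import *
def onplane(p,u,v,z):
    R=np.array(p["orientation"]);o=np.array(p["xyz"])
    d=np.stack([(u-p["cx"])/p["fx"],(v-p["cy"])/p["fy"],np.ones(len(u))],-1)@R.T
    return o+d*((z-o[2])/d[:,2])[:,None]
for n in("scene","side"):
    p=shot(n);X=cloud(p);c=p["color"].astype(int)
    ok=p["depth"]>0
    near=ok&(np.hypot(X[...,0]-.466,X[...,1]-.309)<.075)
    red=near&(c[...,0]>120)&(c[...,1]<90)&(X[...,2]>.05)
    for nm,m in(("red",red),("redtop",red&(X[...,2]>.094)),("bar",near&~red&(X[...,2]>.03)&(X[...,2]<.043))):
        q=X[m][:,:2]
        if len(q)<5: print(nm,len(q));continue
        (cc,sz,a)=cv2.minAreaRect(q.astype(np.float32)*1000)
        w,V=np.linalg.eigh(np.cov(q.T));print(n,nm,len(q),q.mean(0).round(4),"rect",np.round(cc,1),np.round(sz,1),round(a,1),"pca",np.degrees(np.arctan2(V[1,1],V[0,1])).round(1))
    v,u=np.mgrid[:384,:512];v=v.ravel();u=u.ravel()
    P=onplane(p,u,v,.056);g=c.reshape(-1,3)
    for nm,(x,y) in dict(brass=(.489,-.3817),silver=(.53,-.147)).items():
        rr=np.hypot(P[:,0]-x,P[:,1]-y)
        dk=(rr<.056)&(g.max(1)<70);rd=(rr<.075)&(g[:,0]>130)&(g[:,1]<90)&(g[:,2]<90)
        q=P[dk][:,:2]
        if len(q)>5:
            w,V=np.linalg.eigh(np.cov(q.T));print(n,nm,"dark",len(q),q.mean(0).round(4),np.degrees(np.arctan2(V[1,1],V[0,1])).round(1),"sd",np.sqrt(w).round(4))
        if rd.any(): print("red",P[rd][:,:2].round(3).tolist())
E
```

```text
scene red 147 [0.4614 0.3051] rect [465.7 308.6] [24.5 55.8] 19.8 pca 111.5
scene redtop 63 [0.4643 0.3082] rect [466.6 308.9] [22.5 55.8] 19.1 pca 111.6
scene bar 144 [0.4599 0.3044] rect [463.  307.8] [ 36.2 102.1] 18.6 pca 113.3
scene brass dark 34 [ 0.4798 -0.3797] 129.6 sd [0.0034 0.0403]
red [[0.42, -0.376]]
scene silver dark 18 [ 0.5202 -0.1509] 62.7 sd [0.0043 0.041 ]
side red 106 [0.4713 0.2955] rect [469.8 304.2] [21.3 56.1] 18.8 pca 112.8
side redtop 62 [0.4692 0.3018] rect [469.7 303.9] [21.3 51.4] 19.8 pca 111.6
side bar 133 [0.467  0.2945] rect [471.2 307.8] [ 46.2 107.2] 20.1 pca 117.8
```

Emit:
{"api": "play_rows", "payload": {
  "targets": [
    [0.06,-0.03,-0.018,0,0,0,5],
    [0.06,-0.075,-0.045,0,0,0,12],
    [0.06,-0.125,-0.075,0,0,0,20],
    [0.06,-0.175,-0.104,0,0,0,28],
    [0.06,-0.225,-0.134,0,0,0,36],
    [0.06,-0.262,-0.156,0.02,0,0,42],
    [0.06,-0.277,-0.165,0.03,0,0,43.7],
    [0.06,-0.277,-0.165,0.03,0,0,43.7]
  ]
}}

```text
clock: 1.7
position: [0.4657, 0.3077, 0.2251]
eef_rot: [[-0.334, 0.943, -0.001], [0.943, 0.334, -0.001], [-0.0, -0.001, -1.0]]
force: [-0.6, -0.1, 0.4]
grip_width: 0.683
grasp_force: 0.0
```

```bash
python3 - <<'E'
from h import *
p=shot("wrist");s=p["st"];X=cloud(p);c=p["color"].astype(int)
print(s["clock"],s["position"],np.round(s["eef_rot"],3).tolist(),s["grip_width"])
print([(np.round(d["at"],4).tolist(),round(d["confidence"],2)) for d in r.tip_of(p,"wrench")])
red=(p["depth"]>0)&(c[...,0]>110)&(c[...,1]<80)&(X[...,2]>.05)&(np.hypot(X[...,0]-.466,X[...,1]-.309)<.075)
for z in(.06,.095):
    q=X[red&(X[...,2]>z)]
    print(len(q),np.median(q[:,2]),cv2.minAreaRect(q[:,:2].astype(np.float32)*1000))
cv2.imwrite("pics/w1.png",p["color"][:,:,::-1])
E
```

```text
1.7 [0.46570099 0.30770898 0.22514947] [[-0.334, 0.943, -0.001], [0.943, 0.334, -0.001], [-0.0, -0.001, -1.0]] 0.6827422354057736
[([0.4672, 0.3112, 0.0281], 0.68)]
1469 0.10000872385046186 ((466.6060485839844, 309.94659423828125), (19.522197723388672, 54.01245880126953), 21.827585220336914)
1297 0.10014965356802763 ((466.6341857910156, 309.8763427734375), (19.522197723388672, 53.861106872558594), 21.827585220336914)
```

View pics/w1.png

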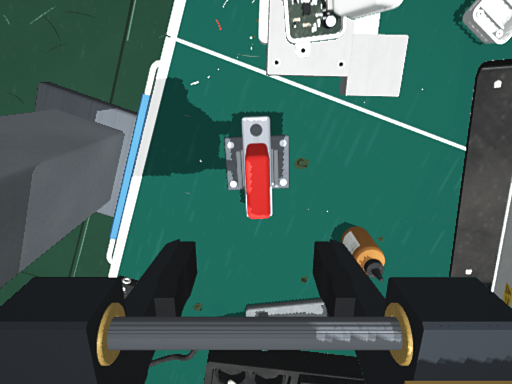

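The wrist view shows the red grip lying between the fingers, around (258,180) and turned about 2° from the tool. I'll correct that, descend and grip.

Emit:
{"api": "play_rows", "payload": {
  "targets": [
    [0.06,0.002,0.0015,0.02,0,0,-2],
    [0.06,0.002,0.0015,0.06,0,0,-2],
    [0.06,0.002,0.0015,0.105,0,0,-2],
    [0.06,0.002,0.0015,0.14,0,0,-2],
    [0.06,0.002,0.0015,0.154,0,0,-2],
    [0.06,0.002,0.0015,0.154,0,0,-2],
    [0.0,0.002,0.0015,0.154,0,0,-2],
    [0.0,0.002,0.0015,0.154,0,0,-2]
  ],
  "grip_force": 50
}}

```text
clock: 2.8
position: [0.4674, 0.311, 0.073]
eef_rot: [[-0.367, 0.93, 0.002], [0.93, 0.367, 0.001], [0.001, 0.002, -1.0]]
force: [0.0, 0.9, -0.0]
grip_width: 0.479
grasp_force: 0.0
```

Emit:
{"api": "play_rows", "payload": {
  "targets": [
    [0.0,0,0,0,0,0,0],
    [0.0,0,0,0,0,0,0],
    [0.0,0,0,0,0,0,0],
    [0.0,0,0,-0.02,0,0,0],
    [0.0,0,0,-0.05,0,0,0],
    [0.0,0,0,-0.1,0,0,0],
    [0.0,0,0,-0.14,0,0,0],
    [0.0,0,0,-0.15,0,0,0]
  ]
}}

```text
clock: 3.8
position: [0.4677, 0.311, 0.2239]
eef_rot: [[-0.366, 0.93, 0.003], [0.93, 0.366, 0.002], [0.001, 0.004, -1.0]]
force: [0.5, -0.4, -1.2]
grip_width: 0.221
grasp_force: 50.0
```

Emit:
{"api": "play_rows", "payload": {
  "targets": [
    [0.0,-0.02,-0.007,-0.02,0,0,-1],
    [0.0,-0.055,-0.02,-0.03,0,0,-2],
    [0.0,-0.1,-0.036,-0.03,0,0,-4],
    [0.0,-0.15,-0.054,-0.03,0,0,-6],
    [0.0,-0.2,-0.072,-0.03,0,0,-8],
    [0.0,-0.25,-0.09,-0.03,0,0,-10],
    [0.0,-0.3,-0.108,-0.03,0,0,-12],
    [0.0,-0.35,-0.126,-0.03,0,0,-14]
  ]
}}

```text
clock: 4.8
position: [0.4767, -0.063, 0.2504]
eef_rot: [[-0.582, 0.813, -0.002], [0.813, 0.582, -0.0], [0.001, -0.002, -1.0]]
force: [0.8, 0.6, -1.3]
grip_width: 0.222
grasp_force: 50.0
```

Emit:
{"api": "play_rows", "payload": {
  "targets": [
    [0.0,-0.042,-0.028,0,0,0,-1],
    [0.0,-0.084,-0.056,0,0,0,-2],
    [0.0,-0.126,-0.084,0,0,0,-3],
    [0.0,-0.168,-0.112,0,0,0,-4],
    [0.0,-0.21,-0.14,0,0,0,-4],
    [0.0,-0.245,-0.163,0.01,0,0,-4],
    [0.0,-0.265,-0.177,0.02,0,0,-4],
    [0.0,-0.267,-0.178,0.02,0,0,-4]
  ]
}}

```text
clock: 5.8
position: [0.4859, -0.3833, 0.2292]
eef_rot: [[-0.634, 0.774, -0.004], [0.774, 0.634, 0.001], [0.004, -0.003, -1.0]]
force: [-0.2, -0.5, -1.8]
grip_width: 0.223
grasp_force: 50.0
```

```bash
python3 - <<'E'
from h import *
p=shot("wrist");s=p["st"];X=cloud(p)
print(s["clock"],s["position"],np.round(s["eef_rot"],3).tolist(),s["grip_width"])
print(np.round(p["tool_from_camera"],3).tolist())
print([(np.round(d["at"],4).tolist(),round(d["confidence"],2)) for d in r.tip_of(p,"brass_ring_top")],[(np.round(d["at"],4).tolist(),round(d["confidence"],2)) for d in r.tip_of(p,"wrench")])
for k in("brass_ring","wrench"):
  for d in r.cut_out(p,k)[:1]:
    m=d["mask"];v,u=np.nonzero(m);print(k,m.sum(),u.min(),u.max(),v.min(),v.max(),np.median(X[m],0))
cv2.imwrite("pics/w2.png",p["color"][:,:,::-1]);np.savez("w2.npz",X=X,c=p["color"],d=p["depth"])
E
```

```text
5.8 [ 0.48585528 -0.38331148  0.22918745] [[-0.634, 0.774, -0.004], [0.774, 0.634, 0.001], [0.004, -0.003, -1.0]] 0.22286290969576394
[[-0.0, -0.947, -0.323, 0.084], [1.0, -0.0, -0.0, -0.001], [0.0, -0.323, 0.947, -0.129], [0.0, 0.0, 0.0, 1.0]]
[] [([0.4881, -0.3821, 0.1857], 0.98)]
brass_ring 7394 199 321 111 226 [ 0.47561763 -0.36228774  0.0563233 ]
```

View pics/w2.png

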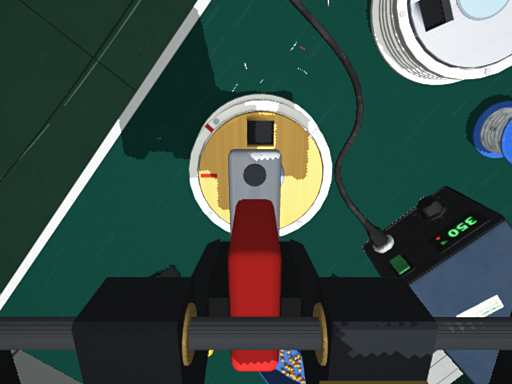

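The wrist view shows the brass ring centred near (260,168), with its upper pocket at (260,132). The ring's red line is at (209,176) and the housing line at (210,127). The wrench is held above, already about in line.

```bash
cat > fit.py <<'E'
from h import *
from scipy.optimize import least_squares
def fit(p,zt=.056):
    s=p["st"];R=np.array(s["eef_rot"]);T=np.array(p["tool_from_camera"]);c=p["color"].astype(int)
    v,u=np.mgrid[:384,:512]
    d=np.stack([(u-p["cx"])/p["fx"],(v-p["cy"])/p["fy"],np.ones(u.shape)],-1)@(R@T[:3,:3]).T
    o=R@T[:3,3]+s["position"]
    P=o+d*((zt-o[2])/d[...,2])[...,None]
    tl=(P-np.array(s["position"]))@R   # tool coords
    X=cloud(p)
    yel=(c[...,0]>110)&(c[...,0]-c[...,2]>50)&(c[...,1]>70)&(abs(X[...,2]-zt)<.012)
    yel=cv2.morphologyEx(yel.astype(np.uint8),cv2.MORPH_OPEN,np.ones((3,3)))
    n,l,st,_=cv2.connectedComponentsWithStats(yel);k=1+np.argmax(st[1:,4])
    h=cv2.convexHull(np.argwhere(yel>0)[:,::-1].astype(np.int32))[:,0]
    q=tl[h[:,1],h[:,0],:2]
    f=least_squares(lambda a:np.hypot(q[:,0]-a[0],q[:,1]-a[1])-.060,[0,0],loss="soft_l1",f_scale=.001)
    ctr=f.x;print("n",yel.sum(),"centre tool",ctr.round(4),"resid",np.abs(f.fun).round(4)[:40])
    rr=np.hypot(tl[...,0]-ctr[0],tl[...,1]-ctr[1])
    dk=(c.max(2)<75)&(rr>.022)&(rr<.058)&(tl[...,0]-ctr[0]>.02)
    n,l,st,_=cv2.connectedComponentsWithStats(dk.astype(np.uint8))
    k=1+np.argmax(st[1:,4]);q=tl[l==k][:,:2]-ctr
    rect=cv2.minAreaRect((q*1000).astype(np.float32));m=np.array(rect[0])
    print("pocket rel tool mm",rect,"heading from tool x deg",np.degrees(np.arctan2(m[1],m[0])).round(2))
    red=(c[...,0]>120)&(c[...,1]<70)&(rr<.073)&(rr>.04)&(tl[...,0]-ctr[0]>-.03)
    for n_ in range(1,cv2.connectedComponents(red.astype(np.uint8))[0]):
        l=cv2.connectedComponents(red.astype(np.uint8))[1]
        q=tl[l==n_][:,:2]-ctr
        if len(q)>4: print("red",len(q),(q.mean(0)*1000).round(1),np.degrees(np.arctan2(q[:,1].mean(),q[:,0].mean())).round(1))
    return ctr,tl,X
E
python3 - <<'E'
from fit import *
p=shot("wrist");print(p["st"]["clock"],p["st"]["position"]);ctr,tl,X=fit(p)
print("world ctr",(np.array(p["st"]["eef_rot"])@[*ctr,0]+p["st"]["position"]).round(4))
c=p["color"].astype(int)
# bar top: grey points in hand, tool z ~.036
tp=(X-p["st"]["position"])@np.array(p["st"]["eef_rot"])
m=(p["depth"]>0)&(abs(tp[...,1])<.03)&(tp[...,2]>.02)&(tp[...,2]<.06)&(tp[...,0]>.03)&(tp[...,0]<.07)
q=tp[m];print("bar",len(q),np.percentile(q,[2,50,98],axis=0).round(4).tolist(),cv2.minAreaRect((q[:,:2]*1000).astype(np.float32)))
print([(((np.array(d["at"])-p["st"]["position"])@np.array(p["st"]["eef_rot"])).round(4).tolist()) for d in r.tip_of(p,"wrench")])
E
```

```text
6.05 [ 0.48842618 -0.38069739  0.23172831]
n 6566 centre tool [-0.0003 -0.0001] resid [0.0002 0.0002 0.0002 0.0002 0.0002 0.0003 0.0003 0.0003 0.0004 0.0007
 0.0003 0.0005 0.0002 0.0002 0.0001 0.0001 0.0001 0.0001 0.0001 0.0004
 0.0004 0.0003 0.0004 0.0004 0.0004 0.0003 0.0001 0.     0.0001 0.
 0.     0.0002 0.0001 0.     0.0001 0.     0.0001 0.0003 0.0003 0.0003]
pocket rel tool mm ((41.253623962402344, 0.039302825927734375), (21.353832244873047, 23.67043113708496), 0.03075445257127285) heading from tool x deg 0.05
red 29 [ 45.7 -47.3] -45.9
red 42 [  0.1 -49.4] -89.9
world ctr [ 0.4885 -0.381   0.2317]
bar 2179 [[0.0305, -0.0143, 0.0316], [0.0416, -0.0013, 0.0337], [0.0508, 0.012, 0.0402]] ((40.53140640258789, -1.1146678924560547), (27.976064682006836, 21.015562057495117), 89.88320922851562)
[[0.0004, 0.0017, 0.0457]]
```

Emit:
{"api": "play_rows", "payload": {
  "targets": [
    [0.0,0,0.0005,0.02,0,0,0],
    [0.0,0,0.0005,0.05,0,0,0],
    [0.0,0,0.0005,0.085,0,0,0],
    [0.0,0,0.0005,0.108,0,0,0],
    [0.0,0,0.0005,0.118,0,0,0],
    [0.0,0,0.0005,0.125,0,0,0],
    [0.0,0,0.0005,0.129,0,0,0],
    [0.0,0,0.0005,0.13,0,0,0]
  ]
}}

```text
clock: 7.15
position: [0.4885, -0.3821, 0.1021]
eef_rot: [[-0.636, 0.772, 0.001], [0.772, 0.636, -0.0], [-0.001, 0.0, -1.0]]
force: [0.0, 0.3, -2.3]
grip_width: 0.227
grasp_force: 50.0
```

```bash
python3 - <<'E'
from fit import *
p=shot("wrist");s=p["st"];print(s["clock"],s["position"],s["force"],s["torque"],s["grip_width"])
s=r.state();print(s["clock"],s["position"],s["force"])
cv2.imwrite("pics/w3.png",p["color"][:,:,::-1])
E
```

```text
7.15 [ 0.48849054 -0.38205378  0.10212588] [ 0.03017859  0.33408738 -2.3122494 ] [-0.03096737  0.0052028   0.04023157] 0.22654773918637158
7.2 [ 0.48851903 -0.38200366  0.10212842] [ 0.57532639  0.23699084 -1.84494649]
```

View pics/w3.png

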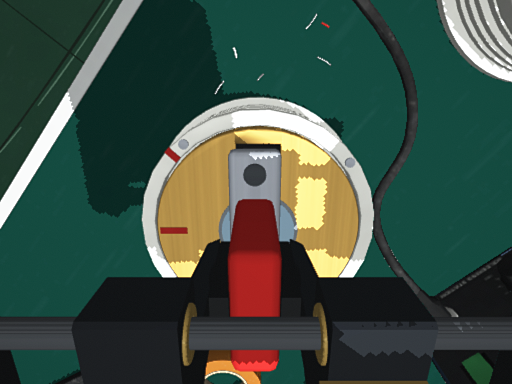

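The pins are over the pocket at (260,140), but there's no contact load yet. I'll lower gently until it touches.

Emit:
{"api": "play_rows", "payload": {
  "targets": [
    [0.0,0,0,0.001,0,0,0],
    [0.0,0,0,0.001,0,0,0],
    [0.0,0,0,0.0015,0,0,0],
    [0.0,0,0,0.0015,0,0,0],
    [0.0,0,0,0.002,0,0,0],
    [0.0,0,0,0.002,0,0,0],
    [0.0,0,0,0.002,0,0,0],
    [0.0,0,0,0.002,0,0,0]
  ]
}}

```text
clock: 8.2
position: [0.4886, -0.3822, 0.1019]
eef_rot: [[-0.636, 0.772, 0.001], [0.772, 0.636, 0.0], [-0.001, 0.001, -1.0]]
force: [-4.3, 3.5, 14.3]
grip_width: 0.222
grasp_force: 50.0
```

```bash
python3 - <<'E'
from fit import *
p=shot("wrist");s=p["st"];print(s["clock"],s["position"],s["force"],s["torque"])
X=cloud(p);tp=(X-s["position"])@np.array(s["eef_rot"])
print("bar top z",np.median(X[150:170,240:270,2]),"ring top z",np.median(X[200:230,300:325,2]),np.median(X[200:220,165:185,2]))
print([np.round(d["at"],4).tolist() for d in r.tip_of(p,"wrench")+r.tip_of(p,"brass_ring_top")])
E
```

```text
8.2 [ 0.48855852 -0.38217138  0.10191422] [-4.30094906  3.51177844 14.32363053] [0.70725263 0.95532248 0.05503491]
bar top z 0.06818527185355064 ring top z 0.05644876861942509 0.05643751980613873
[[0.4899, -0.3809, 0.0579]]
```

Contact at 14 N, and the bar top sits 12 mm above the ring top, so the wrench is seated. I'll ease off the load and turn clockwise.

Emit:
{"api": "play_rows", "payload": {
  "targets": [
    [0.0,0,0,-0.0015,0,0,3],
    [0.0,0,0,-0.0015,0,0,9],
    [0.0,0,0,-0.0015,0,0,15],
    [0.0,0,0,-0.0015,0,0,21],
    [0.0,0,0,-0.0015,0,0,28],
    [0.0,0,0,-0.0015,0,0,35],
    [0.0,0,0,-0.0015,0,0,42],
    [0.0,0,0,-0.0015,0,0,48]
  ]
}}

```text
clock: 9.35
position: [0.4893, -0.382, 0.102]
eef_rot: [[0.15, 0.989, 0.002], [0.989, -0.15, -0.001], [-0.001, 0.002, -1.0]]
force: [0.9, 0.3, -0.4]
grip_width: 0.229
grasp_force: 50.0
```

```bash
python3 - <<'E'
from fit import *
p=shot("wrist");s=p["st"];print(s["clock"],s["position"],np.round(s["eef_rot"],3)[:2,:2].tolist(),s["force"],s["torque"])
fit(p)
X=cloud(p);print("bar top z",np.median(X[150:170,240:270,2]))
cv2.imwrite("pics/w4.png",p["color"][:,:,::-1])
E
```

```text
9.35 [ 0.48931934 -0.38203714  0.1020096 ] [[0.15, 0.989], [0.989, -0.15]] [ 0.91627173  0.27646901 -0.44445301] [-0.04120762 -0.07535804  0.11327953]
n 14992 centre tool [ 0.0015 -0.0011] resid [0.0005 0.0005 0.0005 0.0005 0.0007 0.0006 0.0006 0.0005 0.0007 0.0004
 0.0004 0.0004 0.0004 0.0004 0.0004 0.0005 0.0004 0.0005 0.0005 0.0005
 0.0005 0.0003 0.0003 0.0004 0.0003 0.0003 0.0003 0.0003 0.0003 0.0003
 0.0003 0.0002 0.0007 0.0007 0.0009 0.0007 0.0001 0.0001 0.0001 0.0003]
pocket rel tool mm ((40.201866149902344, -8.565282821655273), (23.394052505493164, 20.792402267456055), 78.69983673095703) heading from tool x deg -12.03
red 70 [ -4.3 -65.2] -93.8
red 144 [-11.5 -48.9] -103.2
bar top z 0.0681563644563578
```

View pics/w4.png

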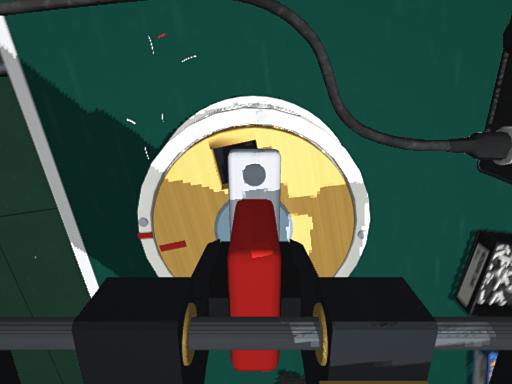

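The ring is following. Its red line is at (173,245) and the housing line at (147,235), about 9.5° short, with the wrench leading by 12°. I'll turn on to the stop.

Emit:
{"api": "play_rows", "payload": {
  "targets": [
    [0.0,0,0,0,0,0,2],
    [0.0,0,0,0,0,0,4],
    [0.0,0,0,0,0,0,6],
    [0.0,0,0,0,0,0,8],
    [0.0,0,0,0,0,0,9],
    [0.0,0,0,0,0,0,10],
    [0.0,0,0,0,0,0,11],
    [0.0,0,0,0,0,0,11]
  ]
}}

```text
clock: 10.4
position: [0.489, -0.3821, 0.1019]
eef_rot: [[0.331, 0.944, 0.001], [0.944, -0.331, -0.001], [-0.001, 0.001, -1.0]]
force: [1.3, 0.3, 5.9]
grip_width: 0.225
grasp_force: 51.6
```

```bash
python3 - <<'E'
from fit import *
p=shot("wrist");s=p["st"];print(s["clock"],s["position"],np.round(s["eef_rot"],3)[:2,:2].tolist(),s["force"],s["torque"])
fit(p)
X=cloud(p);print("bar top z",np.median(X[150:170,240:270,2]))
E
```

```text
10.4 [ 0.48903332 -0.38210561  0.10194534] [[0.331, 0.944], [0.944, -0.331]] [1.34437862 0.34697384 5.86367275] [ 0.12424595 -0.15831951  1.30255956]
n 15003 centre tool [ 0.0015 -0.0011] resid [0.0006 0.0005 0.0006 0.0006 0.0005 0.0005 0.0005 0.0004 0.0005 0.0004
 0.0004 0.0005 0.0004 0.0005 0.0005 0.0005 0.0005 0.0005 0.0005 0.0006
 0.0006 0.0004 0.0005 0.0004 0.0004 0.0004 0.0004 0.0004 0.0004 0.0003
 0.0008 0.0006 0.0008 0.0004 0.0002 0.     0.0001 0.0001 0.0001 0.0004]
pocket rel tool mm ((39.631690979003906, -10.221698760986328), (23.24067497253418, 20.77893829345703), 76.01045989990234) heading from tool x deg -14.46
red 141 [-13.9 -48.6] -106.0
red 68 [-16.9 -63.1] -105.0
bar top z 0.06807250854049848
```

The stop torque is 1.3 N m and the red lines meet, at -106° and -105°. I'll back off 6° within the pocket slack, then release.

Emit:
{"api": "play_rows", "payload": {
  "targets": [
    [0.0,0,0,0,0,0,-2],
    [0.0,0,0,0,0,0,-5],
    [0.0,0,0,0,0,0,-7],
    [0.0,0,0,0,0,0,-7],
    [0.0,0,0,0,0,0,-7],
    [0.04,0,0,0,0,0,-7],
    [0.04,0,0,0,0,0,-7],
    [0.04,0,0,0,0,0,-7]
  ]
}}

```text
clock: 11.45
position: [0.4879, -0.3818, 0.1009]
eef_rot: [[0.217, 0.976, -0.001], [0.976, -0.217, 0.0], [0.0, -0.001, -1.0]]
force: [-0.0, -0.9, 0.4]
grip_width: 0.453
grasp_force: 0.0
```

Emit:
{"api": "play_rows", "payload": {
  "targets": [
    [0.045,0,0,0,0,0,0],
    [0.045,0,0,0,0,0,0],
    [0.045,0,0,-0.01,0,0,0],
    [0.045,0,0,-0.03,0,0,0],
    [0.045,0,0,-0.06,0,0,0],
    [0.045,0,0,-0.09,0,0,0],
    [0.045,0,0,-0.11,0,0,0],
    [0.045,0,0,-0.12,0,0,0]
  ]
}}

```text
clock: 12.45
position: [0.4886, -0.3821, 0.2229]
eef_rot: [[0.216, 0.976, 0.002], [0.976, -0.216, -0.001], [-0.0, 0.002, -1.0]]
force: [0.7, -0.1, -0.2]
grip_width: 0.512
grasp_force: 0.0
```

```bash
python3 - <<'E'
from fit import *
p=shot("wrist");s=p["st"];print(s["clock"],s["position"],s["force"],s["grip_width"],np.round(s["eef_rot"],3)[:2,:2].tolist())
fit(p);X=cloud(p)
print([np.round(d["at"],4).tolist() for d in r.tip_of(p,"wrench")+r.tip_of(p,"brass_ring_top")])
cv2.imwrite("pics/w5.png",p["color"][:,:,::-1])
E
```

```text
12.45 [ 0.48860325 -0.38212855  0.22290928] [ 0.68578016 -0.09817022 -0.17684083] 0.5117760477519823 [[0.216, 0.976], [0.976, -0.216]]
n 7985 centre tool [ 0.0016 -0.0008] resid [0.0001 0.0001 0.0002 0.0002 0.0001 0.0001 0.0001 0.0001 0.0005 0.0004
 0.0006 0.0003 0.0002 0.0001 0.     0.     0.0001 0.0001 0.0001 0.0001
 0.0001 0.0001 0.0002 0.0003 0.0002 0.0002 0.0002 0.0003 0.0001 0.0001
 0.0005 0.0005 0.0004 0.0004 0.0002 0.0002 0.0002 0.     0.     0.0001]
pocket rel tool mm ((39.916282653808594, -6.836860656738281), (23.43227195739746, 21.677873611450195), 81.66346740722656) heading from tool x deg -9.72
red 59 [ -8.8 -49.5] -100.0
red 24 [ -9.4 -64.7] -98.2
[[0.4888, -0.3804, 0.0584]]
```

View pics/w5.png

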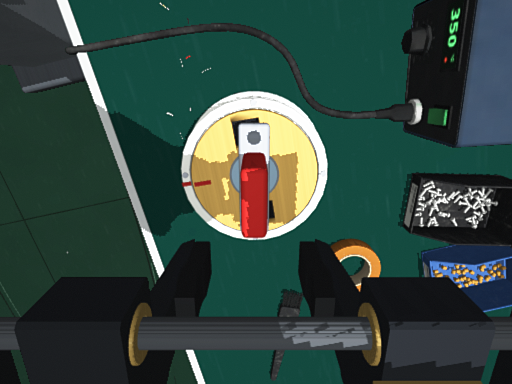

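The wrench stands upright in the ring at (254,180), about 9° off the pocket line. The red lines meet at (185–210,183), and the gripper is clear.

```bash
python3 -c "
from rig import r
print(r.job_done())"
```

```text
the job is handed in; nothing more can be done
None
```

The brass ring is turned home with its red lines meeting, the wrench is standing in it with both pins in, the silver ring was not touched, and the job was handed in after about 12.5 s on the robot's clock; the verdict was not shown.

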